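# Line up the reagent jars by size

## Robot

A 6-joint arm with a two-finger parallel gripper is mounted at the origin on the work surface. World frame = base frame: x ahead of the robot, y to its left, z up, the work surface at z = 0. Lengths are in mm, angles in rad, forces in N, time in s.
With the tool pointing down it reaches from about 350 to 975 mm from the base axis. Payload 7.1 kg.
Tool frame: the origin (TCP) lies midway between the tips of the shut fingers; the grasp point (between the pads) lies 19 mm behind it (ctrl.grasp_offset is the distance from the TCP to the grasp point, in mm); z points along the fingers, y is the line along which they close (so a half turn about z gives the same grasp; the last joint's range is limited). The gripper opens to 88 mm and grips with 3 to 60 N. Pads are 20 mm wide; open, the fingers measure 115 mm over their backs; the gripper's body (75 mm by 178 mm) begins 61 mm behind the grasp point.
Start: joints at [-1.342, 0.423, 1.63, -0, 1.089, -0.019], TCP at [153.314, -605.887, 222.675] pointing down, gripper open.
Joint ranges: [-3, 3], [-0.9, 2.11], [0.09, 2.58], [-1.31, 4.45], [0.11, 2.69], [-2.54, 2.54]. Speed limits (rad/s): [2.39, 2.39, 3.01, 3.14, 3.14, 3.14].

## Interface

Orientations are given as a rotation vector (axis times angle).
In Python, from workcell import ctrl gives the robot as it stands. The module is installed in compiled form; this text tells all that it offers.
- The arm moves only by the tool servo_tool, never from a script. Its argument "rows" is a list of rows, each a list of 7 numbers: the turn, a rotation vector about the tool's x, y, z as a fraction of full scale, then the shift along the tool's x, y, z as a fraction of full scale, then the finger opening in mm, from 0 to 87.8. A call has 1 to 10 rows; each row is the pose to reach, as a shift and turn from the pose commanded when the call began, along the tool's axes at that moment; what a row does not reach only later rows make up. Full scale, the value 1, is 20 cm for a shift and 1.5 rad for a turn. A row lasts 1/8 s, in which the tool goes at most 62.5 mm and 10.7 degrees, less where a joint would pass 70% of its speed; a pose out of reach is approached as far as the arm can. A call with a number of a shift or a turn outside -1 to 1 is refused whole. A call with a gripper value outside its range is refused whole. The fingers move at their own pace and stop on an object; the grip force is fixed at half the most. Time passes only in rows, so rows that repeat a pose let the fingers close. It gives the time, the measured TCP pose, the force, the opening and the grip force at its end, in the units of the state.
- ctrl.get_obs(): the state, without advancing time (a new reading comes with each control period).
- ctrl.get_image(name): name is "scene" or "top" or "wrist"; returns (picture, depth): 420x560x3 uint8, red, green, blue; 420x560 float32, mm along the optical axis (not along the pixel's ray), 0 where there is no reading.
- ctrl.camera_info(name): a dict with "intrinsics" (3x3 intrinsics, pixels), "R" (3x3) and "t" (3): a world point X has camera coordinates R X + t. Camera axes: x right, y down, z forward; pixel columns grow to the right and rows downward; lengths in mm; the calibration is good to about 2 mm. A picture is of the moment at which its call begins: read the wrist's pose just before it. camera_info takes no time and is no camera call; for the wrist camera it gives the pose at the moment of the call.
- ctrl.close_job(): hands the job in; it is judged then, once.
The state is a dict: "t": time; "qpos": joint angles; "qvel": joint speeds; "joint_torque": joint torques, N m; "ee_pos": TCP position; "orientation": TCP orientation; "ft_force": force on the tool from outside, world axes, zero at the start; "moment": the same for the moment, N m; "width": finger opening in mm; "grasp_force": force on a finger pad.
Only numpy, scipy, OpenCV 4.12 (cv2) and the standard library are available. Lean on these libraries where they do the work, as an engineer would, in place of code of your own. Each camera call takes 0.05 s, during which the arm holds its last target. There are 200 camera calls.

## Task

Line up the four white reagent jars by size on the row of round mats on the white board, the largest on the mat next to the steel end stop and the smallest at the far end, one jar standing centred on each mat. Do not tip a jar over on the way, and leave the amber glass bottle where it stands.

Things in the scene. Friction and masses are not known exactly. Their poses are not given: they have to be found in the camera images.
- jar_30ml: loose white plastic reagent jar with a blue screw cap, smallest of four alike in shape: 34 mm in diameter, 60 mm tall; straight-sided from its foot to 41 mm up, the cap above that is narrower (29 mm wide, from 45 mm up to the top). Origin: centre of its underside; z up. Weighs 30 to 60 g.
- jar_60ml: loose white plastic reagent jar with a blue screw cap, second smallest of four alike in shape: 42 mm in diameter, 76 mm tall; straight-sided from its foot to 52 mm up, the cap above that is narrower (35 mm wide, from 57 mm up to the top). Origin: centre of its underside; z up. Weighs 50 to 100 g.
- jar_125ml: loose white plastic reagent jar with a blue screw cap, second largest of four alike in shape: 50 mm in diameter, 93 mm tall; straight-sided from its foot to 63 mm up, the cap above that is narrower (42 mm wide, from 70 mm up to the top). Origin: centre of its underside; z up. Weighs 80 to 170 g.
- jar_250ml: loose white plastic reagent jar with a blue screw cap, largest of four alike in shape: 58 mm in diameter, 110 mm tall; straight-sided from its foot to 75 mm up, the cap above that is narrower (49 mm wide, from 82 mm up to the top). Origin: centre of its underside; z up. Weighs 140 to 280 g.
- mat_a: one of four identical round grey rubber mats, 64 mm in diameter, 4 mm thick, fixed in one straight row, 90 mm apart, on a low white board (90 x 460 mm, 12 mm thick) on the bench. Origin: centre of the underside, so its top is 4 mm above the origin (16 mm above the bench). The letters say nothing about the order in the row: any mat may be at any place in it.
- mat_b: one of four identical round grey rubber mats, 64 mm in diameter, 4 mm thick, fixed in one straight row, 90 mm apart, on a low white board (90 x 460 mm, 12 mm thick) on the bench. Origin: centre of the underside, so its top is 4 mm above the origin (16 mm above the bench). The letters say nothing about the order in the row: any mat may be at any place in it.
- mat_c: one of four identical round grey rubber mats, 64 mm in diameter, 4 mm thick, fixed in one straight row, 90 mm apart, on a low white board (90 x 460 mm, 12 mm thick) on the bench. Origin: centre of the underside, so its top is 4 mm above the origin (16 mm above the bench). The letters say nothing about the order in the row: any mat may be at any place in it.
- mat_d: one of four identical round grey rubber mats, 64 mm in diameter, 4 mm thick, fixed in one straight row, 90 mm apart, on a low white board (90 x 460 mm, 12 mm thick) on the bench. Origin: centre of the underside, so its top is 4 mm above the origin (16 mm above the bench). The letters say nothing about the order in the row: any mat may be at any place in it.
- end_stop: dark steel upright fixed across one end of the white board, 80 mm wide, 10 mm thick (its foot 20 mm), 45 mm high, in line with the row of mats, 80 mm from the centre of the nearest mat; it may be at either end (the other end has only a flat white strip, 2 mm high). Origin: centre of its underside, on top of the board.
- amber_bottle: loose amber glass bottle with a red cap, 70 mm in diameter, 150 mm tall, standing to the right of the board; not part of the row. Origin: centre of its underside.
Things that resemble listed ones, but are neither listed nor needed, are in the scene too. What is shaped like the jar_60ml but brown is not meant. What is shaped like the jar_125ml but red is not meant.

How it is judged (in metres and radians):
At the end, for the whole second after the job is handed in: Each jar stands upright (within 0.1 rad), released and at rest, on a mat, within 12 mm of the mat's centre; counted from the end stop the jars are largest, second largest, second smallest, smallest ((horizontal distance between jar_30ml and mat_a below 0.012 m or horizontal distance between jar_30ml and mat_b below 0.012 m or horizontal distance between jar_30ml and mat_c below 0.012 m or horizontal distance between jar_30ml and mat_d below 0.012 m) and horizontal distance between jar_30ml and end_stop between 0.33 and 0.37 m and height (world z) of jar_30ml between 0.012 and 0.02 m and angle between each of jar_30ml, jar_60ml, jar_125ml, jar_250ml's own z axis and vertical below 0.1 rad and linear speed of each of jar_30ml, jar_60ml, jar_125ml, jar_250ml below 0.01 m/s and (horizontal distance between jar_60ml and mat_a below 0.012 m or horizontal distance between jar_60ml and mat_b below 0.012 m or horizontal distance between jar_60ml and mat_c below 0.012 m or horizontal distance between jar_60ml and mat_d below 0.012 m) and horizontal distance between jar_60ml and end_stop between 0.24 and 0.28 m and height (world z) of jar_60ml between 0.012 and 0.02 m and (horizontal distance between jar_125ml and mat_a below 0.012 m or horizontal distance between jar_125ml and mat_b below 0.012 m or horizontal distance between jar_125ml and mat_c below 0.012 m or horizontal distance between jar_125ml and mat_d below 0.012 m) and horizontal distance between jar_125ml and end_stop between 0.15 and 0.19 m and height (world z) of jar_125ml between 0.012 and 0.02 m and (horizontal distance between jar_250ml and mat_a below 0.012 m or horizontal distance between jar_250ml and mat_b below 0.012 m or horizontal distance between jar_250ml and mat_c below 0.012 m or horizontal distance between jar_250ml and mat_d below 0.012 m) and horizontal distance between jar_250ml and end_stop between 0.06 and 0.1 m and height (world z) of jar_250ml between 0.012 and 0.02 m); the robot touches nothing.
It fails at once if the amber glass bottle is knocked over or pushed more than 30 mm (distance of amber_bottle from where it was at the start of the episode above 0.03 m or angle between amber_bottle's own z axis and vertical above 0.4 rad).
It fails at once if a jar is tipped over (more than about 45 degrees) (angle between any of jar_30ml, jar_60ml, jar_125ml, jar_250ml's own z axis and vertical above 0.8 rad).
It also fails if it takes over 115 s, if anything falls off the work surface, if the arm or the gripper's body presses on something with over 40 N, if the wrist force passes 120 N, or if a joint passes its speed limit or range.

## Working session

There is one attempt and no reset: what is moved stays moved. The work goes in short steps, Python scripts to look and compute and a tool call to move; the robot and the scene stay as the last step left them, time stands still between calls to the robot, and variables do not carry over. Pictures are saved under pics/ and viewed, at most 14 in all, crops included, and the job is handed in when it is done.

Besides the shell and the picture viewer there is one more tool, called after "Call:" by a JSON object that holds its "api" and its "payload". servo_tool: Moves the arm, as the interface text tells. Its arguments: {"type":"object","properties":{"rows":{"type":"array","items":{"type":"array","items":{"type":"number"}}}},"required":["rows"]}

```bash
mkdir -p pics; cat > h.py <<'E'
import numpy as np,cv2
from workcell import ctrl
def grab(n,save=None):
    im,d=ctrl.get_image(n);c=ctrl.camera_info(n)
    if save: cv2.imwrite('pics/'+save,im[:,:,::-1])
    K,R,t=(np.array(c[k],float) for k in('intrinsics','R','t'))
    v,u=np.mgrid[:d.shape[0],:d.shape[1]]
    P=np.stack([(u-K[0,2])/K[0,0]*d,(v-K[1,2])/K[1,1]*d,d],-1)
    W=(P-t.ravel())@R
    W[d<=0]=np.nan
    return im,d,W,(K,R,t)
E
python3 - <<'E'
from h import *
for n in('top','scene'):
    im,d,W,c=grab(n,n+'1.png'); np.savez(n+'1.npz',im=im,W=W)
    K,R,t=c; print(n,K.tolist(),(-R.T@t.ravel()).tolist(),R.round(3).tolist())
o=ctrl.get_obs();print(o,ctrl.grasp_offset)
E
```

```text
top [[401.7628685027574, 0.0, 292.1720309161528], [0.0, 401.7628685027574, 210.2358604840204], [0.0, 0.0, 1.0]] [340.7345923897614, -70.89709063975921, 1144.9000164943475] [[0.011, -1.0, 0.026], [-0.988, -0.015, -0.152], [0.152, -0.024, -0.988]]
scene [[456.32217457039155, 0.0, 272.76089210581745], [0.0, 456.32217457039155, 211.11216551139617], [0.0, 0.0, 1.0]] [974.3032606811923, 421.2303540214233, 855.9923593738303] [[-0.737, 0.676, 0.011], [0.505, 0.562, -0.655], [-0.449, -0.477, -0.755]]
{'t': 0.1, 'qpos': array([-1.34199197e+00,  4.23785271e-01,  1.63057472e+00, -4.40858340e-06,
        1.08863391e+00, -1.89985931e-02]), 'qvel': array([ 7.28400426e-04, -1.17405175e-03, -4.79389377e-03,  4.60323368e-04,
        2.32376790e-04,  5.65894660e-05]), 'joint_torque': array([-7.29376952e-04, -5.45614743e+01, -2.74324661e+01,  6.44584699e-02,
        1.88290532e-02, -2.61999975e-05]), 'ee_pos': array([ 153.20884125, -605.41961231,  221.98169362]), 'orientation': array([-3.11612642e+00, -3.88083825e-01,  2.36470621e-04]), 'ft_force': array([-0.29170228,  0.67460947,  0.65843448]), 'moment': array([-0.00407902,  0.01290741, -0.03780457]), 'grasp_force': 0.0, 'width': 87.82715243100407} 18.700000000000003
```

View pics/top1.png

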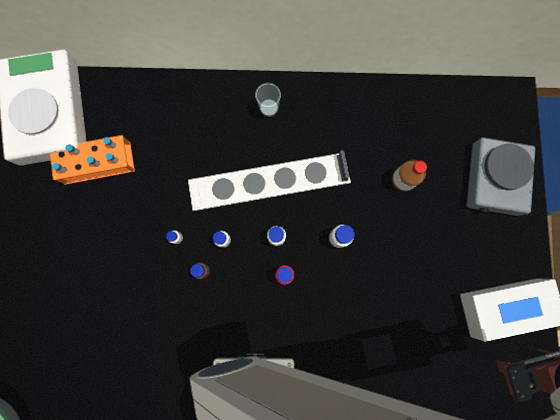

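View pics/scene1.png

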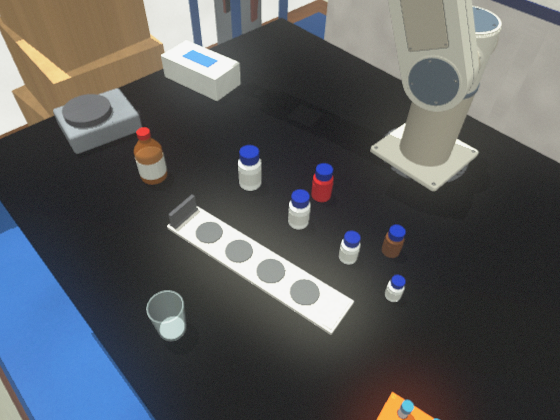

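The top view shows the board from (190,195) to (350,165), with the end stop at its right end (345,165). The mats are at (223,189), (254,183), (285,178) and (316,173). The white jars are at (343,236), (277,236), (222,239) and (174,237). The brown and red decoys are at (199,271) and (285,274), and the amber bottle at (405,178).

```bash
python3 - <<'E'
from h import *
for n in('top','scene'):
    f=np.load(n+'1.npz');im=f['im'];W=f['W']
    hsv=cv2.cvtColor(im,cv2.COLOR_RGB2HSV)
    X,Y,Z=W[...,0],W[...,1],W[...,2]
    reg=(X>250)&(X<700)&(Y>-350)&(Y<350)
    def comp(m,name,top=None):
        k,l,s,c=cv2.connectedComponentsWithStats(m.astype(np.uint8))
        for i in range(1,k):
            if s[i,4]<40: continue
            w=W[l==i]; zt=np.nanpercentile(w[:,2],90); 
            q=w[w[:,2]>zt-4] if top else w
            mn,mx=np.nanpercentile(q,2,axis=0),np.nanpercentile(q,98,axis=0)
            print(n,name,c[i].round(1),s[i,4],'mid',((mn+mx)/2).round(1),'mean',np.nanmean(q,0).round(1),'ext',(mx-mn).round(1))
    comp(reg&(hsv[...,0]>105)&(hsv[...,0]<130)&(hsv[...,1]>150)&(hsv[...,2]>60)&(Z>40),'cap',1)
    comp(reg&(Z>10)&(Z<22)&(hsv[...,1]<60)&(hsv[...,2]>60)&(hsv[...,2]<165),'mat')
    comp((Z>35)&(X>400)&(X<700)&(Y<-190)&(Y>-350),'stop/amber')
    comp((Z>50)&(X>600)&(X<800)&(Y<150)&(Y>-150),'beaker')
E
```

```text
top cap [344.6 233.8] 266 mid [ 439.6 -234.4  109.9] mean [ 440.8 -234.8  109.4] ext [41.4 42.   5.5]
top cap [275.7 233.9] 171 mid [439.5 -54.5  93.1] mean [439.4 -53.7  92.8] ext [35.5 32.6  5. ]
top cap [170.9 235.8] 83 mid [433.7 227.5  61.3] mean [432.6 227.1  60.5] ext [24.  24.3  6.1]
top cap [219.  237.5] 124 mid [429.   96.9  76.2] mean [429.5  96.2  76. ] ext [29.2 29.3  5. ]
top cap [197.  270.3] 142 mid [343.1 150.1  76.5] mean [341.8 150.   76. ] ext [30.9 31.7  5.5]
top cap [284.3 274.4] 174 mid [334.1 -78.9  93.4] mean [334.1 -79.1  92.8] ext [33.2 33.7  5.3]
top mat [315.  172.3] 341 mid [ 627.  -163.8   15. ] mean [ 626.6 -163.6   14.8] ext [54.5 53.8  7.5]
top mat [284.6 177.7] 346 mid [609.1 -75.7  15.2] mean [609.  -75.9  14.9] ext [55.4 54.7  8.1]
top mat [253.7 183.1] 349 mid [591.8  12.9  14.7] mean [591.6  12.3  15. ] ext [54.5 54.8  8.3]
top mat [222.7 188.4] 354 mid [574.5 100.6  15.3] mean [574.4 100.5  15.1] ext [55.2 54.2  8.4]
top stop/amber [344.3 165. ] 140 mid [ 640.7 -243.    48.6] mean [ 639.6 -242.9   52.3] ext [75.9 20.3 22.4]
top stop/amber [342.
[... 904 characters left out ...]
2.3] 418 mid [ 629.2 -163.6   13.8] mean [ 629.  -163.1   13.8] ext [54.3 55.6  6.5]
scene mat [238.8 250.8] 455 mid [610.9 -75.   13.7] mean [611.  -75.   13.7] ext [53.9 54.8  5.9]
scene mat [270.6 270.7] 489 mid [594.3  13.2  13.7] mean [593.6  13.1  13.6] ext [55.2 54.9  6.2]
scene mat [305.1 291.9] 498 mid [576.6 101.3  13.8] mean [575.4 101.7  13.7] ext [53.9 54.8  5.8]
scene stop/amber [248.9 163.3] 698 mid [ 447.3 -229.1   73.7] mean [ 451.6 -223.2   81.2] ext [47.6 47.5 72.7]
scene stop/amber [181.2 207.9] 265 mid [ 645.3 -241.6   46.4] mean [ 647.1 -240.2   48.8] ext [76.7 20.9 21.2]
scene beaker [178.4 298.4] 58 mid [797.7 -24.6  74.6] mean [798.3 -26.6  80.1] ext [ 4.5 30.8 30.2]
```

```bash
cat > go.py <<'E'
import sys
from h import *
from scipy.spatial.transform import Rotation as Ro
o=ctrl.get_obs();R=Ro.from_rotvec(o['orientation']).as_matrix()
p=np.array(o['ee_pos']);a=np.array(sys.argv[1:],float).reshape(-1,3)
print('t',round(o['t'],2),p.round(1),'zax',R[:,2].round(4),'w',round(o['width'],1))
for q in a:
    print(q,((q-p)@R/200).round(4)); p=q
E
python3 go.py 290 -430 225 430 -250 225 432 -90 200 434 70 160 434.5 227.4 110 434.5 227.4 9
```

```text
t 0.1 [ 153.2 -605.4  222. ] zax [-3.0e-04  1.4e-03 -1.0e+00] w 87.8
[ 290. -430.  225.] [ 0.8782 -0.6826 -0.0141]
[ 430. -250.  225.] [ 0.8994 -0.7008  0.001 ]
[432. -90. 200.] [ 0.2059 -0.7729  0.1261]
[434.  70. 160.] [ 0.2059 -0.7728  0.2011]
[434.5 227.4 110. ] [ 0.1955 -0.762   0.2511]
[434.5 227.4   9. ] [-0.      0.0007  0.505 ]
```

Call:
{"api": "servo_tool", "payload": {"rows": [[0,0,0,0.88,-0.68,0,87],[0,0,0,0.88,-0.68,0,87],[0,0,0,0.88,-0.68,0,87],[0,0,0,0.88,-0.68,0,87],[0,0,0,0.88,-0.68,0,87],[0,0,0,0.88,-0.68,0,87]]}}

```text
t: 0.85
ee_pos: [290.4, -431.4, 222.7]
orientation: [3.117, 0.389, -0.0]
ft_force: [-0.1, -0.2, -0.4]
width: 87.2
grasp_force: 0.0
```

Call:
{"api": "servo_tool", "payload": {"rows": [[0,0,0,0.9,-0.7,0,87],[0,0,0,0.9,-0.7,0,87],[0,0,0,0.9,-0.7,0,87],[0,0,0,0.9,-0.7,0,87],[0,0,0,0.9,-0.7,0,87],[0,0,0,0.9,-0.7,0,87]]}}

```text
t: 1.6
ee_pos: [430.3, -252.2, 222.5]
orientation: [3.118, 0.387, -0.001]
ft_force: [-0.7, -0.1, 0.5]
width: 87.1
grasp_force: 0.0
```

Call:
{"api": "servo_tool", "payload": {"rows": [[0,0,0,0.21,-0.77,0.1,87],[0,0,0,0.21,-0.77,0.1,87],[0,0,0,0.21,-0.77,0.1,87],[0,0,0,0.21,-0.77,0.1,87],[0,0,0,0.21,-0.77,0.1,87]]}}

```text
t: 2.22
ee_pos: [433.8, -92.9, 202.9]
orientation: [3.117, 0.386, 0.001]
ft_force: [-0.5, 0.1, 0.2]
width: 87.3
grasp_force: 0.0
```

Call:
{"api": "servo_tool", "payload": {"rows": [[0,0,0,0.21,-0.77,0.1,87],[0,0,0,0.21,-0.77,0.1,87],[0,0,0,0.21,-0.77,0.1,87],[0,0,0,0.21,-0.77,0.1,87],[0,0,0,0.21,-0.77,0.1,87]]}}

```text
t: 2.85
ee_pos: [437.1, 66.9, 182.8]
orientation: [3.117, 0.386, 0.0]
ft_force: [-0.5, -0.3, -1.0]
width: 87.2
grasp_force: 0.0
```

Call:
{"api": "servo_tool", "payload": {"rows": [[0,0,0,0.19,-0.76,0.2,70],[0,0,0,0.19,-0.76,0.2,70],[0,0,0,0.19,-0.76,0.2,70],[0,0,0,0.19,-0.76,0.2,70],[0,0,0,0.19,-0.76,0.2,70],[0,0,0,0.19,-0.76,0.2,70]]}}

```text
t: 3.6
ee_pos: [436.6, 223.3, 143.0]
orientation: [3.118, 0.385, 0.001]
ft_force: [0.4, -0.1, 0.6]
width: 69.9
grasp_force: 0.0
```

```bash
python3 go.py 434.5 227.4 110 434.5 227.4 9; python3 -c "
from h import *
grab('wrist','w1.png')"
```

```text
t 3.6 [436.6 223.3 143. ] zax [ 3.e-04 -0.e+00 -1.e+00] w 69.9
[434.5 227.4 110. ] [-0.0054 -0.0223  0.1652]
[434.5 227.4   9. ] [-2.00e-04 -0.00e+00  5.05e-01]
```

View pics/w1.png

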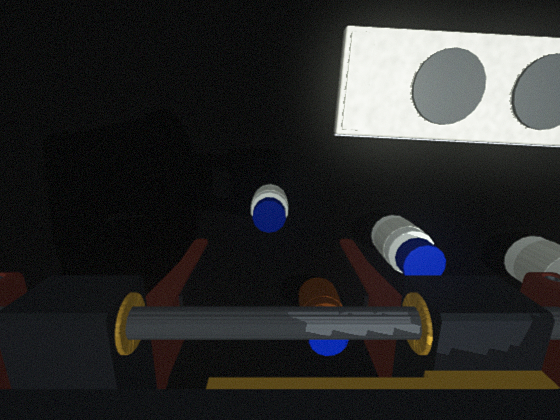

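The wrist view shows the small jar's cap at (269,214), between the fingertips at (205,240) and (342,240). That agrees with the estimate, so I'll descend and grip.

Call:
{"api": "servo_tool", "payload": {"rows": [[0,0,0,-0.005,-0.022,0.2,70],[0,0,0,-0.005,-0.022,0.4,70],[0,0,0,-0.005,-0.022,0.6,70],[0,0,0,-0.005,-0.022,0.67,70],[0,0,0,-0.005,-0.022,0.67,70],[0,0,0,-0.005,-0.022,0.67,28],[0,0,0,-0.005,-0.022,0.67,28],[0,0,0,-0.005,-0.022,0.67,28],[0,0,0,-0.005,-0.022,0.67,28],[0,0,0,-0.005,-0.022,0.67,28]]}}

```text
t: 4.9
ee_pos: [434.4, 229.0, 9.1]
orientation: [-3.117, -0.388, -0.001]
ft_force: [-0.7, -2.0, 6.3]
width: 33.2
grasp_force: 30.0
```

```bash
python3 go.py 434.5 227.4 70 505 164 70 575.5 101 70 575.5 101 26
```

```text
t 4.9 [434.4 229.    9.1] zax [ 5.e-04  2.e-04 -1.e+00] w 33.2
[434.5 227.4  70. ] [-0.0012  0.0078 -0.3044]
[505. 164.  70.] [2.639e-01 3.938e-01 1.000e-04]
[575.5 101.   70. ] [2.644e-01 3.919e-01 1.000e-04]
[575.5 101.   26. ] [-1.0e-04  0.0e+00  2.2e-01]
```

Call:
{"api": "servo_tool", "payload": {"rows": [[0,0,0,0,0,-0.15,28],[0,0,0,0,0,-0.3,28],[0,0,0,0.05,0.08,-0.3,28],[0,0,0,0.16,0.24,-0.3,28],[0,0,0,0.27,0.4,-0.3,28],[0,0,0,0.38,0.56,-0.3,28],[0,0,0,0.48,0.72,-0.3,28],[0,0,0,0.527,0.79,-0.3,28],[0,0,0,0.527,0.79,-0.3,28]]}}

```text
t: 6.02
ee_pos: [575.1, 100.7, 67.8]
orientation: [-3.118, -0.385, 0.002]
ft_force: [-0.8, 0.3, -0.3]
width: 33.6
grasp_force: 30.0
```

```bash
python3 go.py 575.5 101 26; python3 -c "
from h import *
grab('wrist','w2.png')"
```

```text
t 6.03 [575.1 100.7  67.8] zax [-1.1e-03 -1.0e-04 -1.0e+00] w 33.6
[575.5 101.   26. ] [ 0.0025 -0.001   0.2089]
```

View pics/w2.png

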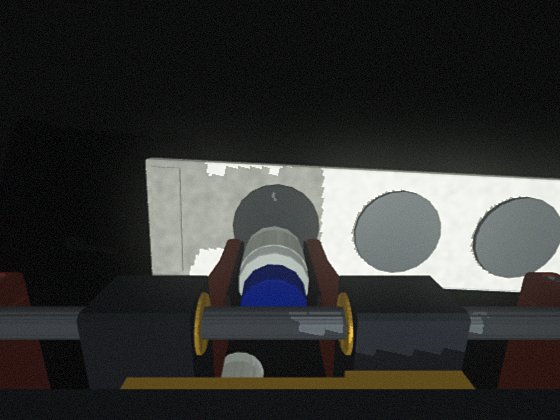

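The jar is upright between the pads, in front of and above the end mat (centre ≈(277,220)), as expected. Next I'll lower it, release and lift.

Call:
{"api": "servo_tool", "payload": {"rows": [[0,0,0,0.002,0,0.1,28],[0,0,0,0.002,0,0.17,28],[0,0,0,0.002,0,0.2,28],[0,0,0,0.002,0,0.208,28],[0,0,0,0.002,0,0.208,28],[0,0,0,0.002,0,0.208,50],[0,0,0,0.002,0,0.208,50],[0,0,0,0.002,0,0.208,50]]}}

```text
t: 7.08
ee_pos: [575.7, 101.7, 27.4]
orientation: [-3.117, -0.388, -0.001]
ft_force: [-0.9, -0.3, 0.1]
width: 49.6
grasp_force: 0.0
```

Call:
{"api": "servo_tool", "payload": {"rows": [[0,0,0,0,0,-0.2,54],[0,0,0,0,0,-0.45,60],[0,0,0,0,0,-0.6,70],[0,0,0,0,0,-0.6,70]]}}

```text
t: 7.58
ee_pos: [577.2, 101.9, 149.8]
orientation: [-3.117, -0.388, -0.008]
ft_force: [0.4, -0.1, -0.4]
width: 69.2
grasp_force: 0.0
```

```bash
python3 go.py 430 96.5 145 430 96.5 21; python3 - <<'E'
from h import *
im,d,W,c=grab('scene')
m=(W[...,2]>60)&(W[...,2]<90)&(np.hypot(W[...,0]-575,W[...,1]-101)<40)
print(m.sum(),np.nanmean(W[m],0),np.nanpercentile(W[m],[2,98],axis=0))
E
```

```text
t 7.58 [577.2 101.9 149.8] zax [ 5.3e-03  8.0e-04 -1.0e+00] w 69.2
[430.   96.5 145. ] [-0.7204 -0.1543  0.0198]
[430.   96.5  21. ] [-3.3e-03 -3.0e-04  6.2e-01]
173 [578.98426025 104.37151777  71.81367315] [[564.13349566  90.15250471  61.69937896]
 [590.65630961 116.33519962  76.67510458]]
```

The small jar is standing: its top is at z≈76 and it is within 2 mm of centre. The 60 ml jar is next.

Call:
{"api": "servo_tool", "payload": {"rows": [[0,0,0,-0.25,-0.05,0,80],[0,0,0,-0.5,-0.1,0,80],[0,0,0,-0.72,-0.154,0,80],[0,0,0,-0.72,-0.154,0,80],[0,0,0,-0.72,-0.154,0.2,80],[0,0,0,-0.72,-0.154,0.4,80],[0,0,0,-0.72,-0.154,0.4,80]]}}

```text
t: 8.5
ee_pos: [426.7, 95.8, 64.4]
orientation: [3.117, 0.388, -0.01]
ft_force: [0.4, -0.0, 0.4]
width: 79.9
grasp_force: 0.0
```

```bash
python3 go.py 430 96.5 21
```

```text
t 8.5 [426.7  95.8  64.4] zax [-0.0064 -0.0013 -1.    ] w 79.9
[430.   96.5  21. ] [0.0185 0.0006 0.2168]
```

Call:
{"api": "servo_tool", "payload": {"rows": [[0,0,0,0.01,0,0.15,80],[0,0,0,0.01,0,0.217,80],[0,0,0,0.01,0,0.217,80],[0,0,0,0.01,0,0.217,36],[0,0,0,0.01,0,0.217,36],[0,0,0,0.01,0,0.217,36],[0,0,0,0.01,0,0.217,36],[0,0,0,0.01,0,0.217,36]]}}

```text
t: 9.5
ee_pos: [430.4, 96.7, 23.9]
orientation: [3.117, 0.388, 0.001]
ft_force: [-0.0, -1.6, 5.3]
width: 41.5
grasp_force: 30.0
```

```bash
python3 go.py 430 96.5 125  593 13 125
```

```text
t 9.5 [430.4  96.7  23.9] zax [ 4.e-04  0.e+00 -1.e+00] w 41.5
[430.   96.5 125. ] [-2.100e-03  4.000e-04 -5.053e-01]
[593.  13. 125.] [6.877e-01 6.047e-01 3.000e-04]
```

Call:
{"api": "servo_tool", "payload": {"rows": [[0,0,0,0,0,-0.12,36],[0,0,0,0,0,-0.28,36],[0,0,0,0.05,0.05,-0.4,36],[0,0,0,0.18,0.16,-0.4,36],[0,0,0,0.32,0.28,-0.4,36],[0,0,0,0.46,0.4,-0.4,36],[0,0,0,0.6,0.53,-0.4,36],[0,0,0,0.686,0.605,-0.4,36],[0,0,0,0.686,0.605,-0.4,36],[0,0,0,0.686,0.605,-0.4,36]]}}

```text
t: 10.75
ee_pos: [591.4, 13.4, 103.1]
orientation: [-3.117, -0.388, 0.003]
ft_force: [-0.6, 0.1, -1.2]
width: 41.7
grasp_force: 30.0
```

```bash
python3 go.py 593 13 40
```

```text
t 10.75 [591.4  13.4 103.1] zax [-2.1e-03  2.0e-04 -1.0e+00] w 41.7
[593.  13.  40.] [0.0078 0.0041 0.3155]
```

Call:
{"api": "servo_tool", "payload": {"rows": [[0,0,0,0.003,0.002,0.12,36],[0,0,0,0.003,0.002,0.24,36],[0,0,0,0.003,0.002,0.3,36],[0,0,0,0.003,0.002,0.314,36],[0,0,0,0.003,0.002,0.314,36],[0,0,0,0.003,0.002,0.314,58],[0,0,0,0.003,0.002,0.314,58],[0,0,0,0.003,0.002,0.314,58]]}}

```text
t: 11.75
ee_pos: [593.9, 12.8, 41.3]
orientation: [3.117, 0.388, 0.001]
ft_force: [-0.7, -0.4, -0.6]
width: 58.1
grasp_force: 0.0
```

Call:
{"api": "servo_tool", "payload": {"rows": [[0,0,0,0,0,-0.2,60],[0,0,0,0,0,-0.45,60],[0,0,0,0,0,-0.6,80],[0,0,0,0,0,-0.6,86],[0,0,0,0,0,-0.6,86]]}}

```text
t: 12.38
ee_pos: [593.0, 12.8, 160.1]
orientation: [-3.117, -0.388, 0.002]
ft_force: [-0.8, 0.8, 0.5]
width: 84.7
grasp_force: 0.0
```

```bash
python3 go.py 440.5 -54.5 145 440.5 -54.5 29; cat > chk.py <<'E'
import sys
from h import *
x,y,zt=map(float,sys.argv[1:])
im,d,W,c=grab('scene')
m=(abs(W[...,2]-zt)<6)&(np.hypot(W[...,0]-x,W[...,1]-y)<40)
q=np.nanpercentile(W[m],[2,98],axis=0)
print(m.sum(),q.mean(0),q[1]-q[0])
E
python3 chk.py 593 13 90
```

```text
t 12.38 [593.   12.8 160.1] zax [-0.0011  0.     -1.    ] w 84.7
[440.5 -54.5 145. ] [-0.8214  0.1392  0.0764]
[440.5 -54.5  29. ] [6.0e-04 2.0e-04 5.8e-01]
201 [595.36325524  14.74911512  88.83301029] [31.66346255 31.55773744  7.84689693]
```

The 60 ml jar stands about 2 mm from centre. The 125 ml jar is next.

Call:
{"api": "servo_tool", "payload": {"rows": [[0,0,0,-0.25,0.04,0,86],[0,0,0,-0.5,0.08,0,86],[0,0,0,-0.75,0.12,0,86],[0,0,0,-0.82,0.139,0,86],[0,0,0,-0.82,0.139,0.1,86],[0,0,0,-0.82,0.139,0.25,86],[0,0,0,-0.82,0.139,0.25,86],[0,0,0,-0.82,0.139,0.25,86]]}}

```text
t: 13.42
ee_pos: [442.0, -54.3, 111.0]
orientation: [-3.117, -0.389, 0.0]
ft_force: [-1.3, 0.9, -0.1]
width: 85.9
grasp_force: 0.0
```

```bash
python3 go.py 440.5 -54.5 29
```

```text
t 13.43 [442.  -54.3 111. ] zax [-3.e-04  1.e-04 -1.e+00] w 85.9
[440.5 -54.5  29. ] [-0.0073 -0.0009  0.4101]
```

Call:
{"api": "servo_tool", "payload": {"rows": [[0,0,0,-0.006,0,0.15,86],[0,0,0,-0.006,0,0.3,86],[0,0,0,-0.006,0,0.41,86],[0,0,0,-0.006,0,0.41,86],[0,0,0,-0.006,0,0.41,44],[0,0,0,-0.006,0,0.41,44],[0,0,0,-0.006,0,0.41,44],[0,0,0,-0.006,0,0.41,44],[0,0,0,-0.006,0,0.41,44]]}}

```text
t: 14.55
ee_pos: [440.7, -54.8, 29.3]
orientation: [3.117, 0.388, 0.001]
ft_force: [-0.8, -0.8, 6.6]
width: 49.4
grasp_force: 30.0
```

```bash
python3 go.py 440.5 -54.5 129  610 -75.4 129
```

```text
t 14.55 [440.7 -54.8  29.3] zax [ 9.e-04 -2.e-04 -1.e+00] w 49.4
[440.5 -54.5 129. ] [-2.000e-04 -1.500e-03 -4.983e-01]
[610.  -75.4 129. ] [0.796  0.3092 0.0008]
```

Call:
{"api": "servo_tool", "payload": {"rows": [[0,0,0,0,0,-0.12,44],[0,0,0,0,0,-0.28,44],[0,0,0,0.05,0.02,-0.4,44],[0,0,0,0.2,0.08,-0.4,44],[0,0,0,0.36,0.14,-0.4,44],[0,0,0,0.52,0.2,-0.4,44],[0,0,0,0.68,0.26,-0.4,44],[0,0,0,0.796,0.308,-0.4,44],[0,0,0,0.796,0.308,-0.4,44],[0,0,0,0.796,0.308,-0.4,44]]}}

```text
t: 15.8
ee_pos: [608.2, -75.1, 108.2]
orientation: [-3.117, -0.388, 0.004]
ft_force: [0.3, -0.6, -0.6]
width: 49.4
grasp_force: 30.0
```

```bash
python3 go.py 610 -75.4 46
```

```text
t 15.8 [608.2 -75.1 108.2] zax [-2.3e-03  4.0e-04 -1.0e+00] w 49.4
[610.  -75.4  46. ] [0.0091 0.0039 0.311 ]
```

Call:
{"api": "servo_tool", "payload": {"rows": [[0,0,0,0.005,0.002,0.12,44],[0,0,0,0.005,0.002,0.24,44],[0,0,0,0.005,0.002,0.3,44],[0,0,0,0.005,0.002,0.313,44],[0,0,0,0.005,0.002,0.313,44],[0,0,0,0.005,0.002,0.313,65],[0,0,0,0.005,0.002,0.313,65],[0,0,0,0.005,0.002,0.313,65]]}}

```text
t: 16.8
ee_pos: [611.1, -75.5, 46.8]
orientation: [3.117, 0.388, 0.001]
ft_force: [1.0, -0.3, -0.2]
width: 64.7
grasp_force: 0.0
```

Call:
{"api": "servo_tool", "payload": {"rows": [[0,0,0,0,0,-0.2,66],[0,0,0,0,0,-0.45,66],[0,0,0,0,0,-0.6,80],[0,0,0,0,0,-0.6,87],[0,0,0,0,0,-0.6,87]]}}

```text
t: 17.42
ee_pos: [610.1, -75.4, 165.4]
orientation: [-3.117, -0.388, 0.002]
ft_force: [0.0, -0.4, -0.4]
width: 86.5
grasp_force: 0.0
```

```bash
python3 go.py 441.5 -234 145 441.5 -234 39; python3 chk.py 610 -75 107
```

```text
t 17.43 [610.1 -75.4 165.4] zax [-1.2e-03  2.0e-04 -1.0e+00] w 86.5
[ 441.5 -234.   145. ] [-1.0117  0.5621  0.1027]
[ 441.5 -234.    39. ] [6.0e-04 2.0e-04 5.3e-01]
265 [612.4804989  -73.95704497 105.65201247] [37.87096311 37.36762944  7.50673399]
```

The 125 ml jar is placed well. The 250 ml jar is last.

Call:
{"api": "servo_tool", "payload": {"rows": [[0,0,0,-0.25,0.14,0,87],[0,0,0,-0.5,0.28,0,87],[0,0,0,-0.75,0.42,0,87],[0,0,0,-0.99,0.562,0,87],[0,0,0,-0.99,0.562,0.1,87],[0,0,0,-0.99,0.562,0.15,87],[0,0,0,-0.99,0.562,0.15,87],[0,0,0,-0.99,0.562,0.15,87]]}}

```text
t: 18.48
ee_pos: [446.9, -232.6, 136.2]
orientation: [-3.117, -0.39, 0.0]
ft_force: [0.6, -0.0, -0.0]
width: 87.2
grasp_force: 0.0
```

```bash
python3 go.py 441.5 -234 39
```

```text
t 18.48 [ 446.9 -232.6  136.2] zax [-2.e-04  1.e-04 -1.e+00] w 87.2
[ 441.5 -234.    39. ] [-2.80e-02  4.00e-04  4.86e-01]
```

Call:
{"api": "servo_tool", "payload": {"rows": [[0,0,0,-0.027,0,0.08,87],[0,0,0,-0.027,0,0.25,87],[0,0,0,-0.027,0,0.4,87],[0,0,0,-0.027,0,0.486,87],[0,0,0,-0.027,0,0.486,87],[0,0,0,-0.027,0,0.486,52],[0,0,0,-0.027,0,0.486,52],[0,0,0,-0.027,0,0.486,52],[0,0,0,-0.027,0,0.486,52],[0,0,0,-0.027,0,0.486,52]]}}

```text
t: 19.73
ee_pos: [441.6, -234.7, 39.7]
orientation: [3.117, 0.388, 0.002]
ft_force: [-0.7, -1.5, 6.7]
width: 57.6
grasp_force: 30.0
```

```bash
python3 go.py 441.5 -234 129  628 -163.7 129
```

```text
t 19.73 [ 441.6 -234.7   39.7] zax [ 1.1e-03 -6.0e-04 -1.0e+00] w 57.6
[ 441.5 -234.   129. ] [ 0.0005 -0.0032 -0.4463]
[ 628.  -163.7  129. ] [ 9.902e-01 -1.121e-01  8.000e-04]
```

Call:
{"api": "servo_tool", "payload": {"rows": [[0,0,0,0,0,-0.12,52],[0,0,0,0,0,-0.28,52],[0,0,0,0.05,-0.01,-0.4,52],[0,0,0,0.2,-0.03,-0.4,52],[0,0,0,0.36,-0.05,-0.4,52],[0,0,0,0.54,-0.07,-0.4,52],[0,0,0,0.72,-0.09,-0.4,52],[0,0,0,0.9,-0.11,-0.4,52],[0,0,0,0.99,-0.115,-0.4,52],[0,0,0,0.99,-0.115,-0.4,52]]}}

```text
t: 20.98
ee_pos: [627.5, -163.1, 118.5]
orientation: [-3.117, -0.39, 0.001]
ft_force: [0.0, -1.0, -2.6]
width: 57.5
grasp_force: 30.0
```

```bash
sleep 0; python3 go.py 628 -163.7 56.5
```

```text
t 20.98 [ 627.5 -163.1  118.5] zax [-7.e-04  1.e-04 -1.e+00] w 57.5
[ 628.  -163.7   56.5] [0.0018 0.0034 0.3101]
```

Call:
{"api": "servo_tool", "payload": {"rows": [[0,0,0,0.001,0.002,0.12,52],[0,0,0,0.001,0.002,0.24,52],[0,0,0,0.001,0.002,0.3,52],[0,0,0,0.001,0.002,0.312,52],[0,0,0,0.001,0.002,0.312,52],[0,0,0,0.001,0.002,0.312,70],[0,0,0,0.001,0.002,0.312,70],[0,0,0,0.001,0.002,0.312,70]]}}

```text
t: 21.98
ee_pos: [628.2, -163.9, 57.3]
orientation: [3.117, 0.388, 0.001]
ft_force: [0.2, -0.0, -0.7]
width: 69.8
grasp_force: 0.0
```

Call:
{"api": "servo_tool", "payload": {"rows": [[0,0,0,0,0,-0.2,70],[0,0,0,0,0,-0.45,70],[0,0,0,0,0,-0.65,70],[0,0,0,0,0,-0.65,70],[0,0,0,-0.25,0,-0.65,70],[0,0,0,-0.5,0,-0.65,70],[0,0,0,-0.8,0,-0.65,70],[0,0,0,-0.8,0,-0.65,70],[0,0,0,-0.8,0,-0.65,70]]}}

```text
t: 23.1
ee_pos: [473.0, -203.2, 186.5]
orientation: [3.118, 0.387, 0.001]
ft_force: [0.3, -0.5, -0.3]
width: 70.0
grasp_force: 0.0
```

```bash
python3 chk.py 628 -163.7 124;python3 chk.py 610 -75 107;python3 chk.py 593 13 90;python3 chk.py 575.5 101 74; python3 -c "
from h import *
grab('scene','s2.png')"
```

```text
320 [ 629.61505947 -162.28647863  122.59195719] [43.51993968 45.27861902  7.26212549]
266 [612.4253676  -73.74390628 105.55539039] [37.75058628 37.8467272   7.42861017]
201 [595.36212897  14.71864814  88.50921893] [31.80600349 32.27876185  7.33184557]
141 [577.02999176 103.0712887   72.98098271] [25.97683682 25.43547883  7.07854994]
```

View pics/s2.png

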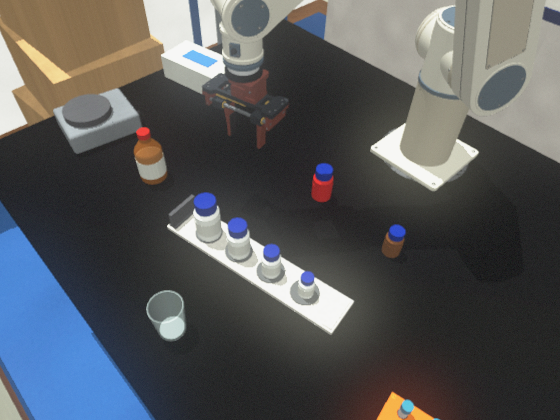

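All four jars stand upright on their mats, at (208,218), (238,240), (271,263) and (306,285), running from large to small away from the end stop. The amber bottle is where it was, and the gripper is clear.

```bash
python3 -c "
from workcell import ctrl
print(ctrl.close_job())"
```

```text
the job is handed in; nothing more can be done
None
```

The four white jars stand upright on the mats, largest next to the end stop, each within about 3 mm of its mat's centre by the camera; the amber bottle was not touched, and the job was handed in at about 23 s with no verdict shown.

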